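# Reset the lamp demonstration dimmer and set it to its pointer

### The arm

A 7-joint arm with a two-finger parallel gripper is mounted at the origin on the work surface. World frame = base frame: x ahead of the robot, y to its left, z up, the work surface at z = 0. Lengths are in m, angles in rad, forces in N, time in s.
With the tool pointing down it reaches from about 0.4 to 0.875 m from the base axis. Payload 6.5 kg.
Tool frame: the origin (TCP) lies on the centre line of the jaws, within the pads' length; the fingertips stand 17 mm ahead of it and the grasp point (between the pads) lies 2 mm behind it; z points along the fingers, y is the direction in which the jaws open and shut (so a half turn about z gives the same grasp; the last joint's range is limited). The gripper opens to 88 mm and grips with 3 to 60 N. Pads are 18 mm wide; open, the fingers measure 123 mm over their backs; the gripper's body (75 mm by 187 mm) begins 45 mm behind the grasp point.
Start: joints at [-1.344, 0.536, -0.004, 1.538, 0.003, 1.067, -0.071], TCP at [0.188, 0.622, 0.256] pointing down, gripper open.
Joint ranges: [-2.7, 2.7], [-0.37, 2.16], [-1.27, 1.26], [0.24, 2.4], [-1.31, 4.45], [0.19, 1.91], [-2.76, 2.76]. Speed limits (rad/s): [2.39, 2.39, 3.14, 3.14, 3.14, 3.14, 3.14].

### API

Orientations are given as a unit quaternion [x, y, z, w].
In Python, from workcell import get_state, read_camera, hand_in, spot_in, cut_out, pinpoint gives the robot as it stands. The module is installed in compiled form; this text tells all that it offers.
- The arm moves only by the tool move_arm, never from a script. Its arguments are lists of equal length, an entry for each row: "offset": the shift along the world's x, y, z in mm, a list of three; "twist": the turn, a rotation vector about the world's x, y, z in rad, a list of three. In form: {"offset": [[tx, ty, tz], ...], "twist": [[rx, ry, rz], ...]}. A call has 1 to 10 rows; each row shifts and turns the commanded pose from where the row before left it; what a row does not reach is not made up. A row lasts 1/10 s, in which the tool goes at most 50 mm and 8.59 degrees, less where a joint would pass 70% of its speed; a pose out of reach is approached as far as the arm can. A call is refused whole if a number of a shift passes 50 or a number of a turn 0.15, either way. A call with a gripper value outside its range is refused whole. "claw" is the opening, from 0 (shut) to 1 (fully open), set as the call begins (left out, the last holds). The fingers move at their own pace and stop on an object; "squeeze" is the grip in N (left out, the last holds). Time passes only in rows, so rows that do not move let the fingers close. It gives the time, the measured TCP pose, the force and the opening at its end, in the units of the state.
- get_state(): the state, without advancing time (a new reading comes with each control period).
- read_camera(name): name is "scene" or "top" or "wrist"; returns a dict with "image" (400x640x3 uint8, red, green, blue), "fx", "fy", "cx", "cy" (pixels), "world_to_cam" (4x4, takes a point from world to camera coordinates); the wrist camera has in their place "mount" (4x4, takes a point from camera to tool coordinates, whose origin is the TCP and whose axes are the flange's). Camera axes: x right, y up, looking along -z (the intrinsics and any distortion apply to the point x, -y, -z); pixel columns grow to the right and rows downward; lengths in m; the calibration is good to about 2 mm. A picture is of the moment at which its call begins: read the wrist's pose just before it. There is no depth.
- hand_in(): hands the job in, once; it reports no verdict.
Trained networks look in a picture, given as the dict that the camera call returned (one of the last four; its "shot" number tells which), for a name from the list of things; names that differ only in an ending like _2 or _b are one class to them, and where a whole thing is asked for, a point or a joint stands for the part that bears it (a point fixed in the world has none). Each returns a list of dicts, best first, with "score" (0 to 1); they miss things now and then, are a little off and sometimes report something else, mostly with a low value. They report only what shows in the picture. A call takes as long as a camera call.
- spot_in(label, picture): "position" ([x, y, z] in m, in world coordinates, good to about 4 mm: the middle of the surface that is visible of it).
- cut_out(label, picture): "pixels" (400x640 bool, what is visible of it).
- pinpoint(label, picture): "position" ([x, y, z] in m, in world coordinates, good to about 4 mm: a listed point, or the origin of a listed thing).
The state is a dict: "time": time; "joints": joint angles; "qd": joint speeds; "tau": joint torques, N m; "position": TCP position; "orientation": TCP orientation; "wrist_force": force on the tool from outside, world axes, zero at the start; "ft_torque": the same for the moment, N m; "width": opening from 0.0 (shut) to 1.0 (fully open).
Only numpy, scipy, OpenCV 4.12 (cv2) and the standard library are available. Lean on these libraries where they do the work, as an engineer would, in place of code of your own. Each camera call takes 0.05 s, during which the arm holds its last target.

### The job

On the sloping lamp demonstration console under the light bar, slide the black dimmer grip all the way to its off stop (the right-hand end, at the dark stop plate, where the printed bars are shortest) to reset it, and then slide it back along its track until the grip is level with the metal pointer, centre to tip. Let go of it there. Do not shift the pointer, and do not knock or push about the globe lamp, the carton and the power strip that stand around the console.

Things in the scene. Friction and masses are not known exactly. Their poses are not given: they have to be found in the camera images.
- console: Fixed white wedge console, 420 mm wide (y), 180 mm deep (x). Origin on the table right below the middle of the track; x away from the robot, y to its left along the track, z up; yaw within 0.3 rad. The face rises away from the robot at 25 degrees: 75 mm high at the track (x = 0), 42 mm at its front edge (x = -71 mm), 124 mm at the back (x = 104 to 124 mm).
- light_bar (a point): Middle of the underside of the fixed light bar over the track, 258 mm above the table; axes as the console's. Bar 40 mm deep (x), 540 mm long (y), 34 mm thick, on two 22 mm posts 245 mm either side. A tool cannot come upright onto the grip: it must lean back towards the robot by about 30 degrees.
- off_stop (a point): Middle of the dark off stop on the face, a plate 70 mm up the slope and 20 mm along the track with a 12 mm high lug at each end; 46 mm between the lugs leaves room for a finger. It lies at the off end of the track (the robot's right, -y); at the stop the grip's side is flush (0.5 mm) with the lugs. Axes as the grip's.
- dimmer_grip (a point): Black dimmer grip, a block 22 mm thick along the track, 70 mm long up the slope, standing 50 mm square out of the face. The point is on its centre plane, 30 mm out from the face (20 mm below its top). x up the slope, y along the track to the robot's left, z square out of the face. Pinch it across the 22 mm. It slides with about 2.5 N, with a hard stop at each end, and stays where it is left.
- dimmer (a joint): Position of the dimmer grip along its track in metres: 0 at the off stop (the robot's right, -y end), growing to the left to 0.18 at the other end. 0.09 is the console's middle.
- pointer_tip (a point): Tip of the pointer, an aluminium arrow plate 64 mm long, 34 mm wide, 14 mm thick on the upper part of the face, pointing down the slope at the track. The point is the tip's upper edge, 44 mm up the slope from the track's line, 9 mm clear of the grip. Axes as the grip's; level means that grip and tip have the same place along y. It yields only to some 30 N.
- lamp: Loose globe lamp, a 100 mm white ball on a 90 mm round metal foot, 135 mm tall, beside one end of the console. Origin at the centre of its underside, z up.
- carton: Loose upright cardboard carton, 70 x 90 x 120 mm tall, beside the other end of the console. Origin at the centre of its underside, z up.
- strip: Loose white power strip, 52 x 220 x 38 mm, lying in front of the console on the robot's side. Origin at the centre of its underside, z up, y along its length.

How it is judged:
By the outcome, as a careful person would: the job done as asked, in the order asked, and still so for the second after the job is handed in, with the robot touching nothing.
It also fails if it takes over 48 s, if anything falls off the work surface, if the arm or the gripper's body presses on something with over 40 N, if the wrist force passes 120 N, or if a joint passes its speed limit or range.

## Working session

There is one attempt and no reset: what is moved stays moved. The work goes in short steps, Python scripts to look and compute and a tool call to move; the robot and the scene stay as the last step left them, time stands still between calls to the robot, and variables do not carry over. Pictures are saved under pics/ and viewed, and the job is handed in when it is done.

Besides the shell and the picture viewer there is one more tool, called after ">>>" as name(argument=value, ...), one argument or row to a line, values as JSON. move_arm: Moves the arm, as the interface text tells. Its arguments: {"type":"object","properties":{"offset":{"type":"array"},"twist":{"type":"array"},"claw":{"type":"number"},"squeeze":{"type":"number"}},"required":["offset","twist"]}

```bash
mkdir -p pics; cat > h.py <<'E'
import numpy as np,cv2
from workcell import *
def save(p,n): cv2.imwrite('pics/'+n,cv2.cvtColor(p['image'],cv2.COLOR_RGB2BGR))
E
python3 - <<'E'
from h import *
s=get_state(); print({k:np.round(v,4).tolist() for k,v in s.items()})
for c in ['scene','top']:
    p=read_camera(c); save(p,c+'0.png'); print(c,p['fx'],p['fy'],p['cx'],p['cy'],np.round(p['world_to_cam'],3).tolist(),[k for k in p])
    for l in ['console','light_bar','off_stop','dimmer_grip','pointer_tip','lamp','carton','strip']:
        print(l,[(round(d['score'],2),np.round(d['position'],4).tolist()) for d in pinpoint(l,p)[:2]])
E
```

```text
{'time': 0.0, 'joints': [-1.3442, 0.5372, -0.0045, 1.5388, 0.0026, 1.0673, -0.0712], 'qd': [0.0005, 0.0004, 0.0012, 0.0003, 0.0017, -0.0, 0.0008], 'tau': [-0.0011, -57.0978, 0.9901, -25.1607, -0.0563, 0.0179, 0.0002], 'position': [0.1874, 0.6218, 0.2549], 'orientation': [0.1458, 0.9893, -0.0009, -0.0001], 'wrist_force': [1.3052, 0.8461, -0.3642], 'ft_torque': [0.0215, 0.0419, 0.0024], 'width': 0.9971}
scene 495.07976609854137 495.07976609854137 312.57962111475246 206.26264758952448 [[0.749, 0.663, 0.013, -0.472], [-0.562, 0.624, 0.544, 0.204], [0.352, -0.414, 0.839, -1.752], [0.0, 0.0, 0.0, 1.0]] ['image', 'fx', 'fy', 'cx', 'cy', 'world_to_cam', 'shot']
console [(0.68, [0.5534, 0.0802, -0.0048])]
light_bar [(0.84, [0.5411, 0.0742, 0.2614])]
off_stop [(0.72, [0.5808, -0.0332, 0.072])]
dimmer_grip [(0.58, [0.5218, 0.1427, 0.1048]), (0.5, [0.5542, 0.0817, -0.0011])]
pointer_tip [(0.71, [0.5762, 0.1061, 0.1081])]
lamp [(0.88, [0.4343, 0.4135, 0.0037])]
carton [(0.77, [0.6832, -0.2459, -0.0053])]
strip [(0.84, [0.4058, 0.0789, 0.0002])]
top 421.70000366500494 421.70000366500494 319.65569435277246 201.3267780310629 [[0.062, -0.998, 0.003, 0.012], [0.978, 0.062, 0.199, -0.608], [-0.199, -0.009, 0.98, -1.168], [0.0, 0.0, 0.0, 1.0]] ['image', 'fx', 'fy', 'cx', 'cy', 'world_to_cam', 'shot']
console [(0.79, [0.5534, 0.0774, 0.0013])]
light_bar [(0.64, [0.5379, 0.0757, 0.2617])]
off_stop []
dimmer_grip [(0.54, [0.5241, 0.1411, 0.1018])]
pointer_tip [(0.5, [0.5813, 0.1071, 0.108]), (0.21, [0.4327, 0.4165, 0.0014])]
lamp [(0.72, [0.432, 0.4163, -0.0029])]
carton [(0.74, [0.6845, -0.2494, -0.0002]), (0.34, [0.5191, 0.1396, 0.1013])]
strip [(0.56, [0.4002, 0.0747, 0.0003])]
```

View pics/scene0.png

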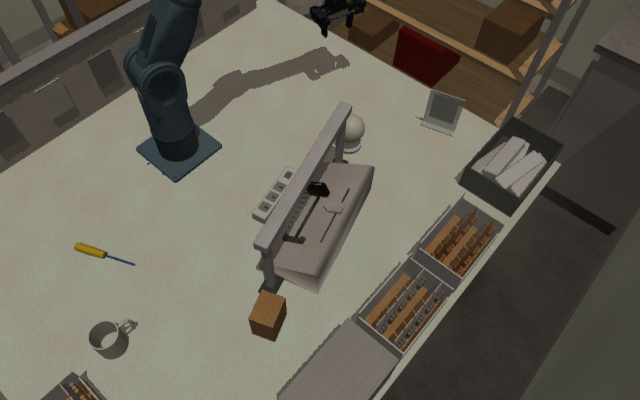

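View pics/top0.png

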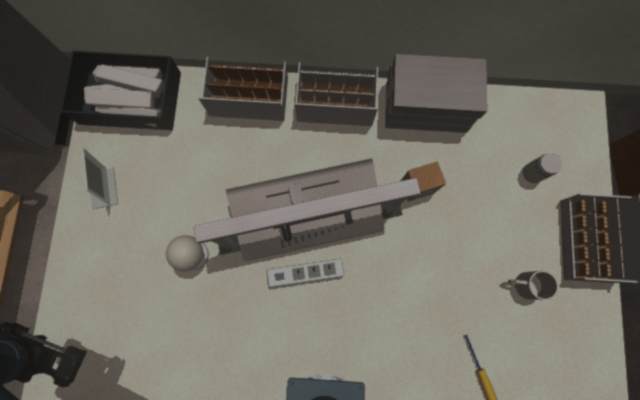

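The scene view shows the grip at about (318,188), the pointer at (334,208), the stop at (292,238). The top view shows the bar covering the track and the strip in front. I'll fit the console pose next.

```bash
cat >> h.py <<'E'
from scipy.spatial.transform import Rotation as R
def proj(p,X,W=None):
    W=p['world_to_cam'] if W is None else W
    X=np.atleast_2d(X); c=X@W[:3,:3].T+W[:3,3]
    return np.c_[p['cx']+p['fx']*c[:,0]/-c[:,2], p['cy']-p['fy']*c[:,1]/-c[:,2]]
a=np.radians(25)
def face(up,s,out): # console-frame point
    return np.array([up*np.cos(a)-out*np.sin(a), s, .075+up*np.sin(a)+out*np.cos(a)])
def c2w(P,x,y,yaw): return R.from_euler('z',yaw).apply(P)+[x,y,0]
E
python3 - <<'E'
from h import *
from scipy.optimize import least_squares
obs=[]
pics={c:read_camera(c) for c in['scene','top']}
for c,p in pics.items():
    for l,m in [('console',[0,0,0]),('light_bar',[0,0,.258]),('off_stop',face(0,-.1115,0)),('dimmer_grip','g'),('pointer_tip','p')]:
        for d in pinpoint(l,p)[:1]: obs.append((m,d['position'],l,c))
def f(v,full=False):
    r=[]
    for m,o,l,c in obs:
        P=face(0,v[3],.03) if isinstance(m,str) and m=='g' else face(.044,v[4],.014) if isinstance(m,str) else np.array(m)
        r.append(c2w(P,*v[:3])-o)
    return np.array(r) if full else np.ravel(r)
s=least_squares(f,[.55,.08,.25,.05,.02],loss='soft_l1',f_scale=.004)
print(s.x)
for (m,o,l,c),r in zip(obs,f(s.x,True)): print(c,l,np.round(r*1000,1))
v=s.x
np.save('fit0.npy',v)
for c,p in pics.items():
    im=cv2.cvtColor(p['image'],cv2.COLOR_RGB2BGR); k=2
    im=cv2.resize(im,None,fx=3,fy=3,interpolation=cv2.INTER_CUBIC)
    def pl(P,col):
        q=proj(p,c2w(np.array(P),*v[:3]));cv2.polylines(im,[np.round(q*3+1).astype(int)],True,col,1)
    for z in(.258,.292): pl([[x,y,z] for x,y in[(-.02,-.27),(.02,-.27),(.02,.27),(-.02,.27)]],(0,0,255))
    pl([[-.071,-.21,.042],[.104,-.21,.124],[.104,.21,.124],[-.071,.21,.042]],(0,255,0))
    for o in(0,.05): pl([face(u,v[3]+t,o) for u,t in[(-.035,-.011),(.035,-.011),(.035,.011),(-.035,.011)]],(255,0,0))
    pl([face(.044,v[4],.014),face(.108,v[4]+.017,.014),face(.108,v[4]-.017,.014)],(255,0,255))
    pl([face(u,t-.1115,0) for u,t in[(-.035,-.01),(.035,-.01),(.035,.01),(-.035,.01)]],(0,255,255))
    q=proj(p,c2w(np.zeros((1,3))+[0,0,.1],*v[:3]))[0]*3
    x0=int(np.clip(q[0]-400,0,1120));y0=int(np.clip(q[1]-300,0,600));cv2.imwrite(f'pics/{c}_ov.png',im[y0:y0+600,x0:x0+800])
E
```

```text
[ 0.54557907  0.07623129  0.29901539  0.0726408  -0.00941041]
scene console [-9.5 -3.   1.6]
scene light_bar [ 5.7  1.7 -1.7]
scene off_stop [-4.9  0.4  2.4]
scene dimmer_grip [-9.5 -1.2 -3.2]
scene pointer_tip [  39.1    1.2 -153. ]
top console [-9.8 -0.3  2.1]
top light_bar [ 7.2 -1.3 -3.6]
top off_stop [-0.6  0.6 -3.6]
top pointer_tip [179.2   1.3 105. ]
```

```bash
cat > fit.py <<'E'
from h import *
from scipy.optimize import least_squares
obs=[]
pics={c:read_camera(c) for c in['scene','top']}
for c,p in pics.items():
  for l in ['console','light_bar','off_stop','dimmer_grip','pointer_tip']:
        for d in pinpoint(l,p)[:1]: obs.append((l,d['position'],c))
def f(v,full=False):
    r=[]
    for l,o,c in obs:
        P={'console':np.zeros(3),'light_bar':np.array([v[5],0,.258]),'off_stop':face(0,-.1115,0),'dimmer_grip':face(0,v[3],.03),'pointer_tip':face(.044,v[4],.014)}[l]
        r.append(c2w(P,*v[:3])-o)
    return np.array(r) if full else np.ravel(r)
s=least_squares(f,[.55,.08,.25,.05,.02,0],loss='cauchy',f_scale=.003)
print(s.x)
for (l,o,c),r in zip(obs,f(s.x,True)): print(c,l,np.round(r*1000,1))
v=s.x
np.save('fit0.npy',v)
for c,p in pics.items():
    im=cv2.cvtColor(p['image'],cv2.COLOR_RGB2BGR)
    im=cv2.resize(im,None,fx=3,fy=3,interpolation=cv2.INTER_CUBIC)
    def pl(P,col):
        q=proj(p,c2w(np.array(P),*v[:3]));cv2.polylines(im,[np.round(q*3+1).astype(int)],True,col,1)
    for z in(.258,.292): pl([[v[5]+x,y,z] for x,y in[(-.02,-.27),(.02,-.27),(.02,.27),(-.02,.27)]],(0,0,255))
    pl([[-.071,-.21,.042],[.104,-.21,.124],[.104,.21,.124],[-.071,.21,.042]],(0,255,0))
    for o in(0,.05): pl([face(u,v[3]+t,o) for u,t in[(-.035,-.011),(.035,-.011),(.035,.011),(-.035,.011)]],(255,0,0))
    pl([face(.044,v[4],.014),face(.108,v[4]+.017,.014),face(.108,v[4]-.017,.014)],(255,0,255))
    pl([face(u,t-.1115,0) for u,t in[(-.035,-.01),(.035,-.01),(.035,.01),(-.035,.01)]],(0,255,255))
    q=proj(p,c2w(np.zeros((1,3))+[0,0,.1],*v[:3]))[0]*3
    x0=int(np.clip(q[0]-400,0,1120));y0=int(np.clip(q[1]-300,0,600));cv2.imwrite(f'pics/{c}_ov.png',im[y0:y0+600,x0:x0+800])
E
python3 fit.py
```

```text
[ 0.55152246  0.07864733  0.26726615  0.0667163   0.01725417 -0.01340661]
scene console [-1.4 -0.7 -0.3]
scene light_bar [ 0.4 -0.9 -1. ]
scene off_stop [-1.3  0.8  2.9]
scene dimmer_grip [-0.  -0.1 -3.5]
scene pointer_tip [ 2.1 -0.5 -0.8]
top console [-3.4  2.7  0.9]
top light_bar [ 0.2 -1.7 -3.8]
top off_stop [ 2.2  0.  -1.1]
top dimmer_grip [ 1.3  0.3 -1.4]
top pointer_tip [-0.8  0.8 -2.7]
```

View pics/scene_ov.png

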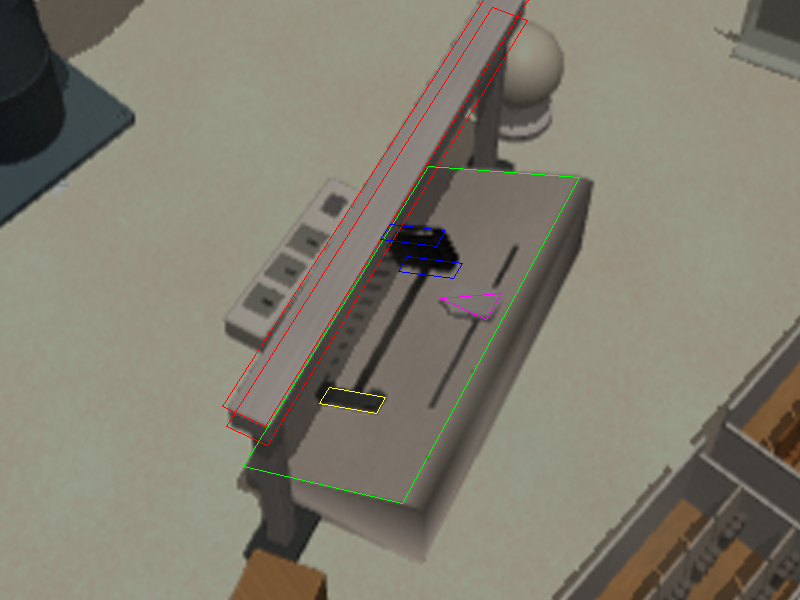

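View pics/top_ov.png

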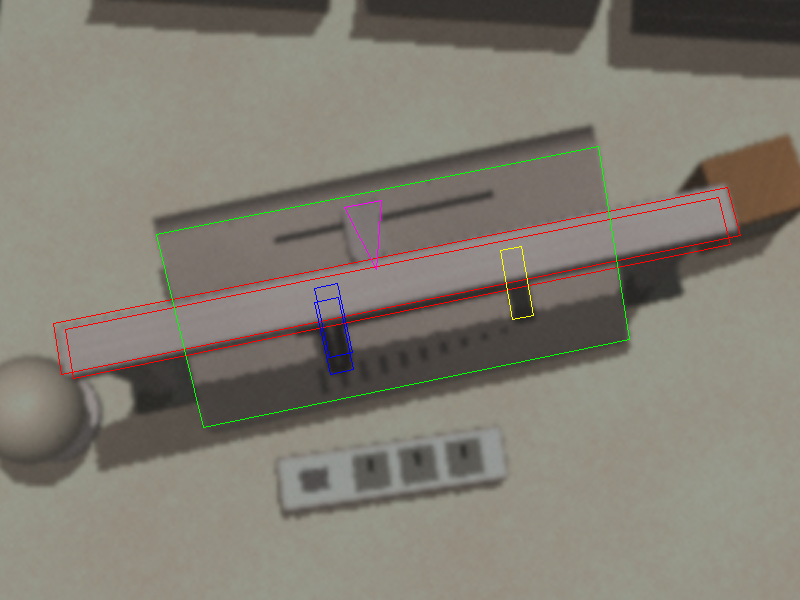

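The overlays fit: bar, wedge, grip and pointer match within a few mm, with the bar about 13 mm forward of the console origin. Next I work out the move to a pose in front of the grip.

```bash
cat >> h.py <<'E'
LEAN=.55
def goal(v,s,out,back=0,up=0,lean=LEAN):
    """TCP pos & rot for grasp point at given face coords"""
    Rc=R.from_euler('z',v[2])*R.from_euler('y',-lean)
    zt=np.array([0,0,-1.]);zt=Rc.apply(zt); yt=Rc.apply([0,1,0]); xt=np.cross(yt,zt)
    P=c2w(face(up,s,out),*v[:3])+zt*(.002-back)
    return P,R.from_matrix(np.c_[xt,yt,zt])
def delta(P,Rg,st=None):
    st=st or get_state()
    r=(Rg*R.from_quat(st['orientation']).inv()).as_rotvec()
    return np.round((P-st['position'])*1000,1),np.round(r,3)
E
python3 - <<'E'
from h import *
v=np.load('fit0.npy')
for b in(0,.08,.14): 
    P,Rg=goal(v,v[3],.032,b); print(b,P,Rg.as_quat(),*delta(P,Rg))
p=read_camera('wrist'); print(np.round(p['mount'],3).tolist(),p['fx'])
st=get_state();print(R.from_quat(st['orientation']).as_matrix().round(2))
E
```

```text
0 [0.5218676  0.13969947 0.1022968 ] [-0.12822939  0.95384458  0.03617975  0.26912593] [ 334.2 -482.6 -153.4] [-0.007 -0.557  0.546]
0.08 [0.4815372  0.12865631 0.17049876] [-0.12822939  0.95384458  0.03617975  0.26912593] [ 293.9 -493.7  -85.2] [-0.007 -0.557  0.546]
0.14 [0.4512894  0.12037395 0.22165023] [-0.12822939  0.95384458  0.03617975  0.26912593] [ 263.6 -501.9  -34.1] [-0.007 -0.557  0.546]
[[0.0, 0.951, 0.308, 0.082], [1.0, -0.001, 0.001, -0.001], [0.001, 0.308, -0.951, -0.129], [0.0, 0.0, 0.0, 1.0]] 330.7089305834538
[[-0.96  0.29  0.  ]
 [ 0.29  0.96  0.  ]
 [-0.    0.   -1.  ]]
```

>>> move_arm(
  offset=[
    [19,-36,0],
    [19,-36,0],
    [19,-36,0],
    [19,-36,0],
    [19,-36,0],
    [19,-36,0],
    [19,-36,0],
  ],
  twist=[
    [0,-0.04,0.039],
    [0,-0.04,0.039],
    [0,-0.04,0.039],
    [0,-0.04,0.039],
    [0,-0.04,0.039],
    [0,-0.04,0.039],
    [0,-0.04,0.039],
  ],
  claw=1,
  squeeze=20,
)

```text
time: 2.85
position: [0.3212, 0.369, 0.256]
orientation: [0.008, 0.99, 0.021, 0.138]
wrist_force: [0.3, 0.1, 0.8]
width: 0.998
```

>>> move_arm(
  offset=[
    [19,-36,-5],
    [19,-36,-5],
    [19,-36,-5],
    [19,-36,-5],
    [19,-36,-5],
    [19,-36,-5],
    [18,-34,-4],
    [0,0,0],
    [0,0,0],
  ],
  twist=[
    [0,-0.04,0.039],
    [0,-0.04,0.039],
    [0,-0.04,0.039],
    [0,-0.04,0.039],
    [0,-0.04,0.039],
    [0,-0.04,0.039],
    [0,-0.04,0.039],
    [0,0,0],
    [0,0,0],
  ],
)

```text
time: 3.75
position: [0.4248, 0.1779, 0.2287]
orientation: [-0.094, 0.966, 0.032, 0.239]
wrist_force: [-0.1, -0.6, -0.1]
width: 0.999
```

```bash
cat >> h.py <<'E'
def wristW(p,st):
    T=np.eye(4);T[:3,:3]=R.from_quat(st['orientation']).as_matrix();T[:3,3]=st['position']
    return np.linalg.inv(T@np.array(p['mount']))
E
python3 - <<'E'
from h import *
v=np.load('fit0.npy')
st=get_state(); p=read_camera('wrist'); save(p,'w1.png')
print(st['time'],st['position'],st['joints'].round(3) if hasattr(st['joints'],'round') else st['joints'],st['wrist_force'])
print(list(p))
print(delta(*goal(v,v[3],.032,.14),st))
W=wristW(p,st);np.savez('w1.npz',W=W,fx=p['fx'],cx=p['cx'],cy=p['cy'])
for l,m in [('dimmer_grip',face(0,v[3],.03)),('pointer_tip',face(.044,v[4],.014)),('off_stop',face(0,-.1115,0)),('light_bar',[v[5],0,.258]),('console',[0,0,0])]:
    print(l,c2w(np.array(m),*v[:3]).round(4),[(round(d['score'],2),np.round(d['position'],4).tolist()) for d in pinpoint(l,p)[:2]])
im=cv2.cvtColor(p['image'],cv2.COLOR_RGB2BGR)
def pl(P,col):
    q=proj(p,c2w(np.array(P),*v[:3]),W);cv2.polylines(im,[np.round(q).astype(int)],True,col,1)
for o in(0,.05): pl([face(u,v[3]+t,o) for u,t in[(-.035,-.011),(.035,-.011),(.035,.011),(-.035,.011)]],(255,0,0))
pl([face(.044,v[4],.014),face(.108,v[4]+.017,.014),face(.108,v[4]-.017,.014)],(255,0,255))
pl([face(u,t-.1115,0) for u,t in[(-.035,-.01),(.035,-.01),(.035,.01),(-.035,.01)]],(0,255,255))
cv2.imwrite('pics/w1ov.png',im)
E
```

```text
3.75 [0.42479334 0.17788012 0.22872219] [-0.493  0.076 -0.127  2.389  0.716  0.288  0.497] [-0.07065189 -0.58714183 -0.0628074 ]
['image', 'fx', 'fy', 'cx', 'cy', 'mount', 'shot']
(array([ 26.5, -57.5,  -7.1]), array([-0.001, -0.065,  0.068]))
dimmer_grip [0.5217 0.1396 0.1022] [(0.58, [0.5199, 0.142, 0.1]), (0.36, [0.5522, 0.0781, 0.0002])]
pointer_tip [0.5797 0.1043 0.1063] [(0.82, [0.577, 0.1037, 0.1041])]
off_stop [ 0.581  -0.0289  0.075 ] [(0.89, [0.5826, -0.0322, 0.0736]), (0.42, [0.4328, 0.4124, -0.0016])]
light_bar [0.5386 0.0751 0.258 ] []
console [0.5515 0.0786 0.    ] [(0.78, [0.5532, 0.0839, -0.0034]), (0.52, [0.5786, 0.1027, 0.1058])]
```

View pics/w1ov.png

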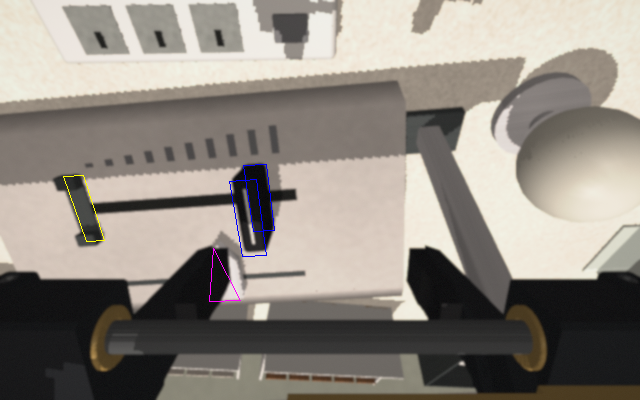

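Joint 4 is near its limit (2.389 of 2.4), so this is as far back as the arm goes. The wrist view shows the grip at (250,208), pointer tip near (218,240) just above the left finger, and the stop at (82,210). Zooming in.

```bash
python3 - <<'E'
import cv2
a=cv2.imread('pics/w1.png')
cv2.imwrite('pics/w1z.png',cv2.resize(a[140:320,40:310],None,fx=2.9,fy=2.9,interpolation=cv2.INTER_CUBIC))
E
```

```text
(no output)
```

View pics/w1z.png

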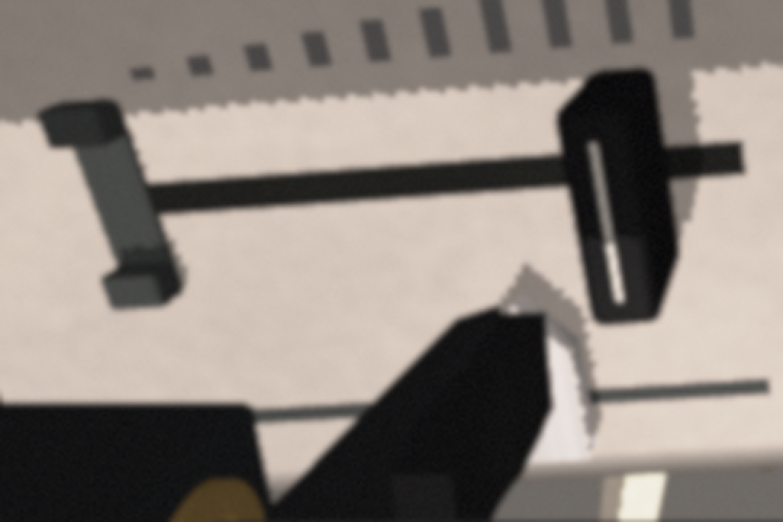

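```bash
cat >> h.py <<'E'
def onface(p,W,uv,out,v):
    """pixel -> (up,s) on plane `out` above the face"""
    Rw=W[:3,:3].T; C=-Rw@W[:3,3]
    d=Rw@np.array([(uv[0]-p['cx'])/p['fx'],-(uv[1]-p['cy'])/p['fx'],-1])
    Rc=R.from_euler('z',v[2]).inv(); C=Rc.apply(C-[v[0],v[1],0]); d=Rc.apply(d)
    n=np.array([-np.sin(a),0,np.cos(a)]); P0=np.array([0,0,.075])
    X=C+d*((out-(C-P0)@n)/(d@n))-P0
    return np.array([X[0]*np.cos(a)+X[2]*np.sin(a),X[1]])*1000
E
python3 - <<'E'
from h import *
v=np.load('fit0.npy');p=np.load('w1.npz');W=p['W']
z=lambda x,y:(x/2.9+40-.35,y/2.9+140-.35)
print(v)
for n,uv,o in [('line top',z(594,142),.05),('line bot',z(619,302),.05),('slot R',z(742,158),0),('slot L',z(152,199),0),('stopTL',z(78,148),0),('stopBR',z(158,252),0),('stopBL',z(122,262),0),('lugTL',z(40,112),.012),('lugTR',z(115,101),.012),('lug2BL',z(112,306),.012),('lug2BR',z(163,304),.012),('tip',z(505,308),.014),('tipr',z(545,315),.014)]:
    print(n,onface(p,W,uv,o,v).round(1))
E
```

```text
[ 0.55152246  0.07864733  0.26726615  0.0667163   0.01725417 -0.01340661]
line top [-27.5  67.4]
line bot [23.3 67.4]
slot R [ -2.5 103.1]
slot L [  -0.4 -103.1]
stopTL [ -20.4 -122.6]
stopBR [  19.7 -107.3]
stopBL [  22.7 -121.5]
lugTL [ -36.8 -120.6]
lugTR [-38.8 -94.9]
lug2BL [  34.  -120.4]
lug2BR [  34.3 -102.2]
tip [42.1 17.9]
tipr [45.6 31.3]
```

```bash
python3 - <<'E'
from h import *
v=np.load('fit0.npy')
for b in(.08,.0): print(goal(v,.0674,.034,b)[0].round(4),*delta(*goal(v,.0674,.034,b)))
E
```

```text
[0.4805 0.1291 0.1723] [ 56.5 -50.7 -56.4] [-0.    -0.065  0.063]
[0.5209 0.1401 0.1041] [  96.8  -39.7 -124.6] [-0.    -0.065  0.063]
```

>>> move_arm(
  offset=[
    [14,-13,-14],
    [14,-13,-14],
    [14,-13,-14],
    [14,-12,-14],
    [0,0,0],
    [0,0,0],
  ],
  twist=[
    [0,-0.016,0.016],
    [0,-0.016,0.016],
    [0,-0.016,0.016],
    [0,-0.017,0.015],
    [0,0,0],
    [0,0,0],
  ],
)

```text
time: 4.65
position: [0.4674, 0.1383, 0.1864]
orientation: [-0.118, 0.957, 0.03, 0.262]
wrist_force: [-0.6, 0.5, 0.5]
width: 1.002
```

```bash
cat > look.py <<'E'
import sys
from h import *
n=sys.argv[1]; v=np.load('fit0.npy')
st=get_state(); p=read_camera('wrist'); save(p,n+'.png')
W=wristW(p,st);np.savez(n+'.npz',W=W,fx=p['fx'],cx=p['cx'],cy=p['cy'])
print(st['time'],st['position'].round(4),np.round(st['joints'],3),np.round(st['wrist_force'],2),st['width'])
for l in ('dimmer_grip','pointer_tip'):
    for d in pinpoint(l,p)[:2]:
        X=R.from_euler('z',v[2]).inv().apply(np.array(d['position'])-[v[0],v[1],0]);print(l,round(d['score'],2),'console frame mm',(X*1000).round(1))
E
python3 look.py w2; python3 - <<'E'
from h import *
v=np.load('fit0.npy')
print(*delta(*goal(v,.0674,.034,0)))
E
```

```text
4.65 [0.4674 0.1383 0.1864] [-0.059  0.238 -0.425  2.393  1.558  0.203 -0.134] [-0.56  0.53  0.47] 1.0022674502645068
dimmer_grip 0.85 console frame mm [-13.1  67.2 105.2]
pointer_tip 0.57 console frame mm [ 34.   19.  106.2]
pointer_tip 0.53 console frame mm [-14.4  66.5 102.6]
[ 53.2   1.3 -83. ] [ 0.008 -0.013  0.021]
```

View pics/w2.png

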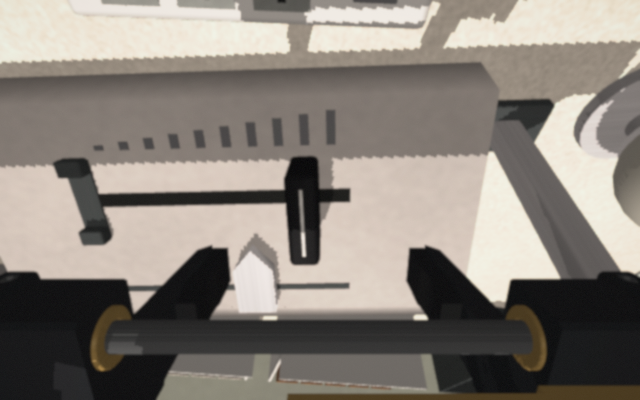

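Pointer now in full view (tip ≈ (253,247), shadow above it at (257,236)); grip's white centre line at (302,190–255). I'll measure the tip precisely.

```bash
python3 - <<'E'
import cv2
a=cv2.imread('pics/w2.png')
cv2.imwrite('pics/w2z.png',cv2.resize(a[180:325,200:350],None,fx=4,fy=4,interpolation=cv2.INTER_CUBIC))
E
```

```text
(no output)
```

View pics/w2z.png

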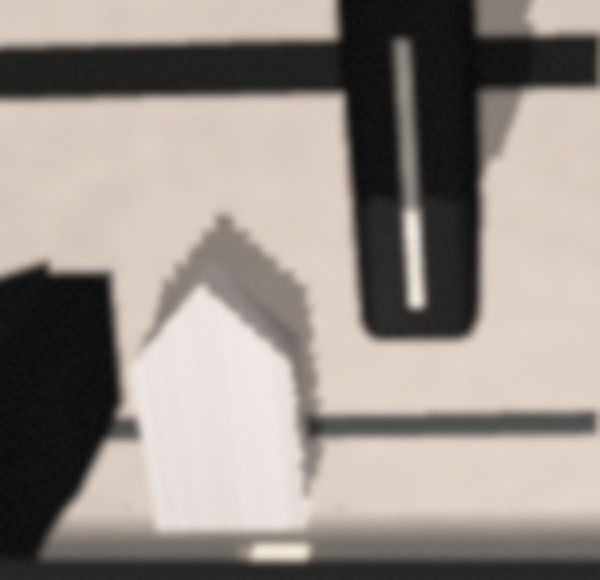

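```bash
python3 - <<'E'
from h import *
v=np.load('fit0.npy');p=np.load('w2.npz');W=p['W']
z=lambda x,y:(x/4+200-.375,y/4+180-.375)
for n,uv,o in [('line top',z(402,38),.05),('line bot',z(417,308),.05),('tip',z(204,284),.014),('shoulderL',z(135,360),.014),('shR',z(292,360),.014),('backL',z(158,530),.014),('backR',z(303,530),.014),('slotR',(349.5,195),0),('slotL',(103,201),0)]:
    print(n,onface(p,W,uv,o,v).round(1))
E
```

```text
line top [-27.6  67.5]
line bot [24.  68.1]
tip [41.1 21.1]
shoulderL [60.   4.3]
shR [60.2 38.1]
backL [106.5   4. ]
backR [106.7  37.2]
slotR [ -2.3 103.6]
slotL [   0.5 -101. ]
```

```bash
python3 - <<'E'
from h import *
v=np.load('fit0.npy')
for L in (.5,.55): print(L,*delta(*goal(v,.0676,.034,0,-.002,L)),*delta(*goal(v,.0676,.034,.04,-.002,L)))
E
```

```text
0.5 [ 51.3   1.  -83.9] [-0.004  0.035  0.021] [ 32.8  -4.1 -48.8] [-0.004  0.035  0.021]
0.55 [ 51.4   1.  -83.9] [ 0.008 -0.013  0.021] [ 31.2  -4.5 -49.8] [ 0.008 -0.013  0.021]
```

>>> move_arm(
  offset=[
    [8,-1,-12],
    [8,-1,-12],
    [8,-1,-12],
    [8,-1,-13],
    [0,0,0],
  ],
  twist=[
    [0,0.003,0.005],
    [0,0.003,0.005],
    [0,0.003,0.005],
    [0,0.002,0.005],
    [0,0,0],
  ],
)

```text
time: 5.3
position: [0.5, 0.134, 0.1368]
orientation: [-0.128, 0.958, 0.033, 0.256]
wrist_force: [-0.6, -1.4, -0.0]
width: 0.999
```

```bash
python3 look.py w3; python3 - <<'E'
from h import *
v=np.load('fit0.npy')
for L in (.5,.52): print(L,*delta(*goal(v,.0676,.034,0,-.002,L)))
E
```

```text
5.3 [0.5    0.134  0.1368] [ 0.055  0.423 -0.505  2.341  1.976  0.271 -0.443] [-0.6  -1.36 -0.01] 0.9991945065073127
dimmer_grip 0.61 console frame mm [-14.8  66.7 102.1]
pointer_tip 0.8 console frame mm [ 35.9  16.5 105.3]
0.5 [ 19.5   5.5 -34.9] [-0.004  0.024  0.001]
0.52 [ 19.5   5.6 -34.9] [0.001 0.005 0.001]
```

View pics/w3.png

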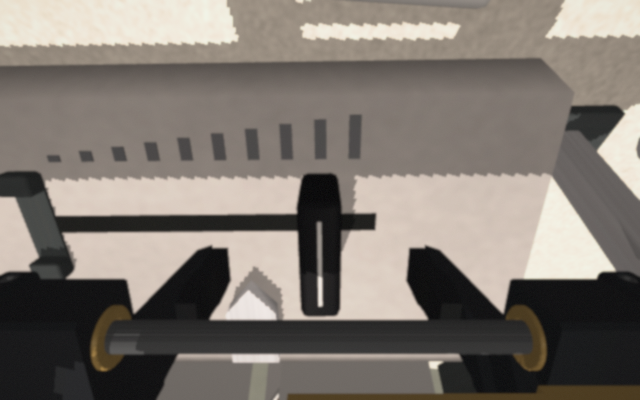

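The grip's line at x=320 sits midway between the fingers (229 and 408) and stands vertical, so position and yaw are right. Going in.

>>> move_arm(
  offset=[
    [5,1.5,-9],
    [5,1.5,-9],
    [5,1.5,-9],
    [4.5,1,-8],
    [0,0,0],
  ],
  twist=[
    [0,0.001,0],
    [0,0.001,0],
    [0,0.001,0],
    [0,0.001,0],
    [0,0,0],
  ],
)

```text
time: 5.95
position: [0.5194, 0.1395, 0.1023]
orientation: [-0.128, 0.958, 0.033, 0.255]
wrist_force: [-0.2, 0.4, 0.0]
width: 1.0
```

>>> move_arm(
  offset=[
    [0,0,0],
    [0,0,0],
    [0,0,0],
    [0,0,0],
    [0,0,0],
    [0,0,0],
  ],
  twist=[
    [0,0,0],
    [0,0,0],
    [0,0,0],
    [0,0,0],
    [0,0,0],
    [0,0,0],
  ],
  claw=0,
  squeeze=15,
)

```text
time: 6.55
position: [0.5194, 0.1393, 0.1026]
orientation: [-0.128, 0.958, 0.033, 0.255]
wrist_force: [0.2, 0.3, 0.0]
width: 0.476
```

```bash
cat > where.py <<'E'
from h import *
v=np.load('fit0.npy'); st=get_state()
Rm=R.from_quat(st['orientation'])
g=st['position']-.002*Rm.as_matrix()[:,2]
X=R.from_euler('z',v[2]).inv().apply(g-[v[0],v[1],0])-[0,0,.075]
print('t',st['time'],'up,s,out mm',np.round(1000*np.array([X[0]*np.cos(a)+X[2]*np.sin(a),X[1],-X[0]*np.sin(a)+X[2]*np.cos(a)]),1),'F console',R.from_euler('z',v[2]).inv().apply(st['wrist_force']).round(1),'w',round(st['width']*88,1),'j',np.round(st['joints'],2))
u=np.array([-np.sin(v[2]),np.cos(v[2])]);print('along track unit',u.round(4))
E
python3 where.py; python3 look.py w4
```

```text
t 6.55 up,s,out mm [-2.1 67.  33.4] F console [0.3 0.2 0. ] w 41.9 j [ 0.09  0.55 -0.55  2.3   2.09  0.35 -0.51]
along track unit [-0.2641  0.9645]
6.55 [0.5194 0.1393 0.1026] [ 0.092  0.548 -0.551  2.299  2.091  0.35  -0.515] [0.22 0.32 0.04] 0.47611653294655487
dimmer_grip 0.89 console frame mm [-14.5  68.8 101.2]
pointer_tip 0.31 console frame mm [-0.3 -1.4 -0.8]
```

View pics/w4.png

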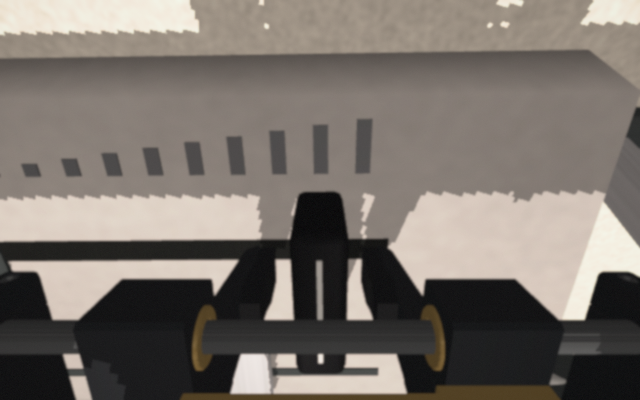

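Fingers still closing around the grip (42 mm apart, grip 22 mm).

>>> move_arm(
  offset=[
    [0,0,0],
    [0,0,0],
    [0,0,0],
    [0,0,0],
    [0,0,0],
    [0,0,0],
  ],
  twist=[
    [0,0,0],
    [0,0,0],
    [0,0,0],
    [0,0,0],
    [0,0,0],
    [0,0,0],
  ],
)

```text
time: 7.3
position: [0.5193, 0.1395, 0.1025]
orientation: [-0.128, 0.958, 0.033, 0.255]
wrist_force: [0.7, 1.1, -0.1]
width: 0.25
```

```bash
python3 where.py
```

```text
t 7.3 up,s,out mm [-2.1 67.2 33.3] F console [ 1.   0.9 -0.1] w 22.0 j [ 0.09  0.55 -0.55  2.3   2.09  0.35 -0.51]
along track unit [-0.2641  0.9645]
```

Gripped at 22 mm. Sliding toward the stop.

>>> move_arm(
  offset=[
    [4,-14.5,0],
    [4,-14.5,0],
    [4,-14.5,0],
    [4,-14.5,0],
    [4,-14.5,0],
    [0,0,0],
  ],
  twist=[
    [0,0,0],
    [0,0,0],
    [0,0,0],
    [0,0,0],
    [0,0,0],
    [0,0,0],
  ],
)

```text
time: 7.9
position: [0.5409, 0.0645, 0.1026]
orientation: [-0.126, 0.958, 0.032, 0.256]
wrist_force: [6.1, -0.5, -7.4]
width: 0.25
```

```bash
python3 where.py
```

```text
t 7.9 up,s,out mm [ -1.2 -10.8  32.9] F console [ 5.7 -2.1 -7.4] w 22.0 j [ 0.28  0.55 -0.54  2.28  2.23  0.26 -0.47]
along track unit [-0.2641  0.9645]
```

>>> move_arm(
  offset=[
    [4.2,-13.5,0],
    [4,-13.5,0],
    [4,-13.5,0],
    [4,-13.5,0],
    [4,-13.5,0],
    [0,0,0],
  ],
  twist=[
    [0,0,0],
    [0,0,0],
    [0,0,0],
    [0,0,0],
    [0,0,0],
    [0,0,0],
  ],
)

```text
time: 8.5
position: [0.5604, -0.003, 0.1026]
orientation: [-0.126, 0.958, 0.032, 0.255]
wrist_force: [3.6, -1.7, -2.2]
width: 0.25
```

```bash
python3 where.py
```

```text
t 8.5 up,s,out mm [ -0.3 -81.1  32.5] F console [ 3.  -2.6 -2.2] w 22.0 j [ 0.51  0.59 -0.61  2.23  2.12  0.2  -0.19]
along track unit [-0.2641  0.9645]
```

>>> move_arm(
  offset=[
    [0.8,-2.9,0],
    [0.8,-2.9,0],
    [0.5,-1.5,0],
    [0,0,0],
  ],
  twist=[
    [0,0,0],
    [0,0,0],
    [0,0,0],
    [0,0,0],
  ],
)

```text
time: 8.9
position: [0.5616, -0.0074, 0.1025]
orientation: [-0.128, 0.958, 0.034, 0.255]
wrist_force: [2.5, 3.6, -3.9]
width: 0.252
```

```bash
python3 where.py
```

```text
t 8.9 up,s,out mm [ -0.3 -85.6  32.4] F console [ 3.3  2.8 -3.9] w 22.2 j [ 0.53  0.6  -0.63  2.22  2.08  0.2  -0.12]
along track unit [-0.2641  0.9645]
```

>>> move_arm(
  offset=[
    [0.6,-2,0],
    [0.6,-2,0],
    [0,0,0],
  ],
  twist=[
    [0,0,0],
    [0,0,0],
    [0,0,0],
  ],
)

```text
time: 9.2
position: [0.5631, -0.0123, 0.1026]
orientation: [-0.128, 0.958, 0.033, 0.255]
wrist_force: [2.9, 2.9, -2.5]
width: 0.248
```

```bash
python3 where.py;python3 look.py w5
```

```text
t 9.2 up,s,out mm [ -0.2 -90.8  32.5] F console [ 3.5  2.1 -2.5] w 21.8 j [ 0.55  0.61 -0.64  2.22  2.05  0.2  -0.09]
along track unit [-0.2641  0.9645]
9.2 [ 0.5631 -0.0123  0.1026] [ 0.551  0.607 -0.639  2.216  2.053  0.196 -0.088] [ 2.87  2.94 -2.49] 0.24780008705217096
dimmer_grip 0.81 console frame mm [-10.2 -88.8 100.1]
```

View pics/w5.png

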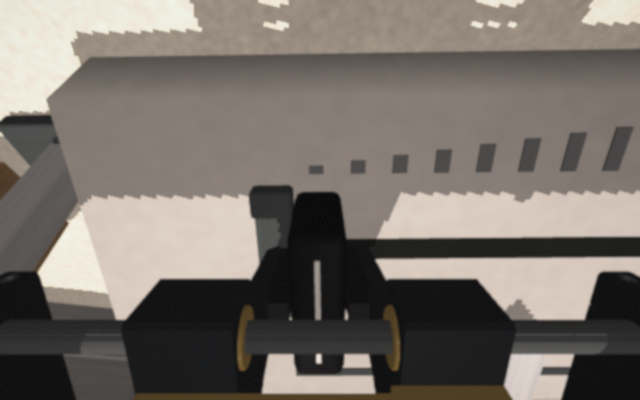

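The wrist view shows the grip's side a few pixels from the lugs (lug edge about 292, grip about 290–345), so it is close. Pushing on until force rises.

>>> move_arm(
  offset=[
    [0.5,-1.5,0],
    [0.5,-1.5,0],
    [0,0,0],
  ],
  twist=[
    [0,0,0],
    [0,0,0],
    [0,0,0],
  ],
)

```text
time: 9.65
position: [0.5633, -0.0131, 0.1026]
orientation: [-0.129, 0.958, 0.035, 0.255]
wrist_force: [1.5, 6.6, -0.9]
width: 0.247
```

```bash
python3 where.py
```

```text
t 9.65 up,s,out mm [ -0.2 -91.6  32.4] F console [ 3.2  6.  -0.9] w 21.7 j [ 0.56  0.61 -0.65  2.21  2.03  0.19 -0.06]
along track unit [-0.2641  0.9645]
```

>>> move_arm(
  offset=[
    [0.5,-1.5,0],
    [0.5,-1.5,0],
    [0.5,-1.5,0],
    [0,0,0],
  ],
  twist=[
    [0,0,0],
    [0,0,0],
    [0,0,0],
    [0,0,0],
  ],
)

```text
time: 10.05
position: [0.5634, -0.0133, 0.1025]
orientation: [-0.132, 0.957, 0.038, 0.254]
wrist_force: [-1.0, 14.7, 1.2]
width: 0.247
```

```bash
python3 where.py; python3 look.py w6
```

```text
t 10.05 up,s,out mm [ -0.2 -91.9  32.3] F console [ 2.9 14.5  1.2] w 21.7 j [ 0.58  0.62 -0.66  2.21  2.01  0.19 -0.02]
along track unit [-0.2641  0.9645]
10.05 [ 0.5634 -0.0133  0.1025] [ 0.58   0.617 -0.662  2.21   2.006  0.191 -0.019] [-1.04 14.71  1.21] 0.24681698435397645
dimmer_grip 0.78 console frame mm [-12.3 -91.3 100.9]
```

View pics/w6.png

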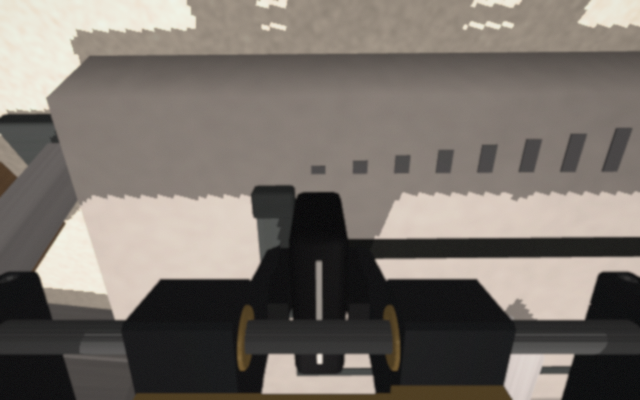

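Force along the track rose to 14.5 N with no motion and the grip is against the lugs, so it is at the hard off stop. Sliding back about 100 mm, then looking.

>>> move_arm(
  offset=[
    [-2,7,0],
    [-4,14,0],
    [-4,14,0],
    [-4,14,0],
    [-4,14,0],
    [-4,14,0],
    [-4,14,0],
    [-1.4,5,0],
    [0,0,0],
  ],
  twist=[
    [0,0,0],
    [0,0,0],
    [0,0,0],
    [0,0,0],
    [0,0,0],
    [0,0,0],
    [0,0,0],
    [0,0,0],
    [0,0,0],
  ],
)

```text
time: 11.1
position: [0.537, 0.0786, 0.1025]
orientation: [-0.129, 0.958, 0.035, 0.254]
wrist_force: [-4.5, 1.9, 4.6]
width: 0.251
```

```bash
python3 where.py; python3 look.py w7
```

```text
t 11.1 up,s,out mm [-1.3  3.8 32.8] F console [-3.8  3.   4.6] w 22.1 j [ 0.46  0.64 -0.81  2.27  1.98  0.4  -0.18]
along track unit [-0.2641  0.9645]
11.1 [0.537  0.0786 0.1025] [ 0.465  0.64  -0.806  2.273  1.983  0.4   -0.18 ] [-4.46  1.92  4.59] 0.25143474857565296
dimmer_grip 0.6 console frame mm [-12.3   5.3 102.5]
pointer_tip 0.33 console frame mm [   0.2 -115.6   73.3]
```

View pics/w7.png

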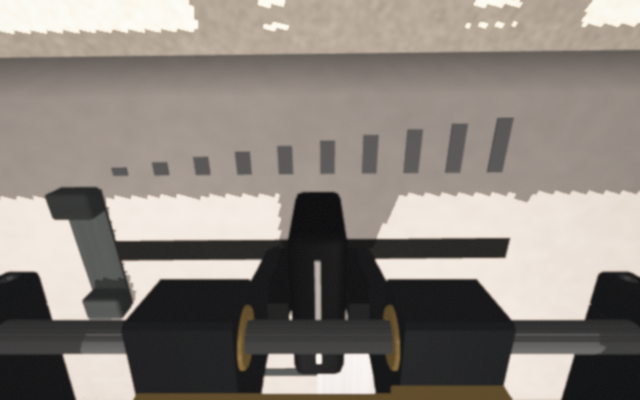

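>>> move_arm(
  offset=[
    [-1.4,5,0],
    [-1.5,5,0],
    [-1.5,5,0],
    [0,0.3,0],
    [0,0,0],
  ],
  twist=[
    [0,0,0],
    [0,0,0],
    [0,0,0],
    [0,0,0],
    [0,0,0],
  ],
)

```text
time: 11.75
position: [0.5335, 0.0909, 0.1025]
orientation: [-0.127, 0.958, 0.033, 0.255]
wrist_force: [-4.5, -2.3, 5.7]
width: 0.25
```

```bash
python3 where.py; python3 look.py w8; python3 - <<'E'
from h import *
p=read_camera('scene'); save(p,'scene8.png')
a=cv2.imread('pics/scene8.png'); cv2.imwrite('pics/scene8z.png',cv2.resize(a[130:270,240:400],None,fx=4,fy=4,interpolation=cv2.INTER_CUBIC))
E
```

```text
t 11.75 up,s,out mm [-1.4 16.6 32.9] F console [-5.  -1.1  5.7] w 22.0 j [ 0.44  0.64 -0.82  2.28  1.97  0.43 -0.2 ]
along track unit [-0.2641  0.9645]
11.75 [0.5335 0.0909 0.1025] [ 0.44   0.644 -0.819  2.278  1.973  0.431 -0.202] [-4.5  -2.33  5.65] 0.2502898217349885
dimmer_grip 0.63 console frame mm [-12.7  16.2 102.6]
```

View pics/w8.png

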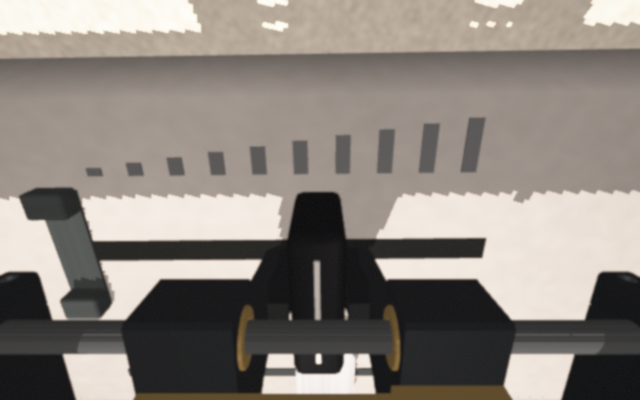

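View pics/scene8z.png

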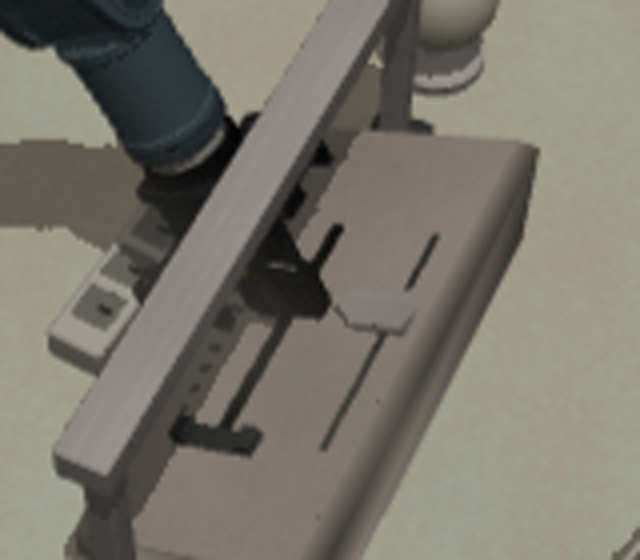

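Grip line at x≈318 and the pointer's body behind it centred near 325: about 3–4 mm short, matching the arm's reading (16.6 vs 19.8–20.4).

>>> move_arm(
  offset=[
    [-0.5,1.7,0],
    [-0.5,1.7,0],
    [0,0,0],
    [0,0,0],
  ],
  twist=[
    [0,0,0],
    [0,0,0],
    [0,0,0],
    [0,0,0],
  ],
)

```text
time: 12.35
position: [0.5326, 0.0938, 0.1025]
orientation: [-0.127, 0.958, 0.032, 0.255]
wrist_force: [-5.6, -4.4, 7.3]
width: 0.247
```

```bash
python3 where.py; python3 look.py w9; python3 - <<'E'
import cv2
a=cv2.imread('pics/w9.png'); cv2.imwrite('pics/w9z.png',cv2.resize(a[230:400,220:420],None,fx=4*.87,fy=4*.87,interpolation=cv2.INTER_CUBIC))
E
```

```text
t 12.35 up,s,out mm [-1.5 19.6 32.9] F console [-6.5 -2.8  7.3] w 21.7 j [ 0.43  0.64 -0.82  2.28  1.97  0.44 -0.21]
along track unit [-0.2641  0.9645]
12.35 [0.5326 0.0938 0.1025] [ 0.434  0.645 -0.823  2.279  1.971  0.438 -0.208] [-5.56 -4.43  7.31] 0.24666367874481274
dimmer_grip 0.78 console frame mm [-12.6  21.8 100.2]
```

View pics/w9z.png

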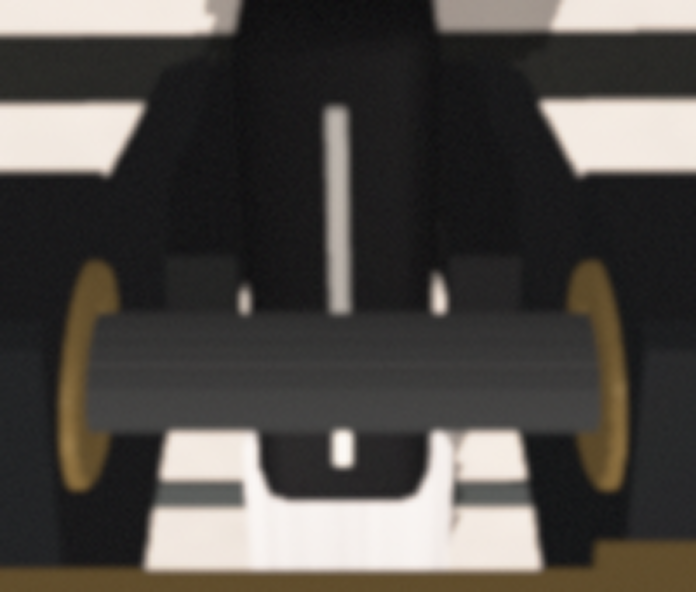

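```bash
python3 - <<'E'
from h import *
v=np.load('fit0.npy').copy();p=np.load('w9.npz');W=p['W']
k=3.48
z=lambda x,y:(x/k+220-.36,y/k+230-.36)
for yaw in (v[2],.28):
  v[2]=yaw
  for n,uv,o in [('line top',z(337,106),.05),('line bot',z(343,466),.05),('plateL',z(243,470),.014),('plateR',z(452,470),.014),('plateL2',z(249,568),.014),('plateR2',z(449,568),.014)]:
    print(n,onface(p,W,uv,o,v).round(1))
E
```

```text
line top [-26.6  19.3]
line bot [25.1 19.9]
plateL [67.3  3.1]
plateR [67.2 37.7]
plateL2 [90.5  3.3]
plateR2 [90.4 38. ]
line top [-26.5  19.9]
line bot [25.2 19.9]
plateL [67.3  2.4]
plateR [67.4 37. ]
plateL2 [90.5  2.3]
plateR2 [90.6 37. ]
```

With the yaw the slide showed (0.28), grip line is at 19.9 mm and the pointer plate's centre at 19.7 mm: level. Releasing.

>>> move_arm(
  offset=[
    [0,0,0],
    [0,0,0],
    [0,0,0],
    [0,0,0],
    [0,0,0],
    [0,0,0],
    [0,0,0],
    [0,0,0],
    [0,0,0],
    [0,0,0],
  ],
  twist=[
    [0,0,0],
    [0,0,0],
    [0,0,0],
    [0,0,0],
    [0,0,0],
    [0,0,0],
    [0,0,0],
    [0,0,0],
    [0,0,0],
    [0,0,0],
  ],
  claw=0.9,
)

```text
time: 13.5
position: [0.5326, 0.0952, 0.1025]
orientation: [-0.128, 0.958, 0.033, 0.255]
wrist_force: [-0.5, 0.1, -0.4]
width: 0.902
```

```bash
python3 where.py
```

```text
t 13.5 up,s,out mm [-1.1 21.  32.8] F console [-0.4  0.2 -0.4] w 79.3 j [ 0.43  0.65 -0.82  2.28  1.97  0.44 -0.21]
along track unit [-0.2641  0.9645]
```

>>> move_arm(
  offset=[
    [-5,-1.4,9],
    [-6,-1.7,11],
    [-6,-1.7,11],
    [-6,-1.7,11],
    [-6,-1.7,11],
    [0,0,0],
    [0,0,0],
  ],
  twist=[
    [0,0,0],
    [0,0,0],
    [0,0,0],
    [0,0,0],
    [0,0,0],
    [0,0,0],
    [0,0,0],
  ],
)

```text
time: 14.2
position: [0.5039, 0.0869, 0.1556]
orientation: [-0.128, 0.958, 0.033, 0.255]
wrist_force: [-0.6, -0.3, -0.7]
width: 0.903
```

```bash
python3 where.py; python3 look.py w10; python3 - <<'E'
import cv2
a=cv2.imread('pics/w10.png'); cv2.imwrite('pics/w10z.png',cv2.resize(a[180:360,220:420],None,fx=3.3,fy=3.3,interpolation=cv2.INTER_CUBIC))
E
```

```text
t 14.2 up,s,out mm [-5.8 20.5 93.6] F console [-0.7 -0.1 -0.7] w 79.5 j [ 0.44  0.44 -0.8   2.33  1.74  0.29 -0.06]
along track unit [-0.2641  0.9645]
14.2 [0.5039 0.0869 0.1556] [ 0.438  0.436 -0.797  2.332  1.738  0.294 -0.055] [-0.62 -0.25 -0.65] 0.9034024301822368
dimmer_grip 0.88 console frame mm [-11.6  22.5 100.2]
```

View pics/w10z.png

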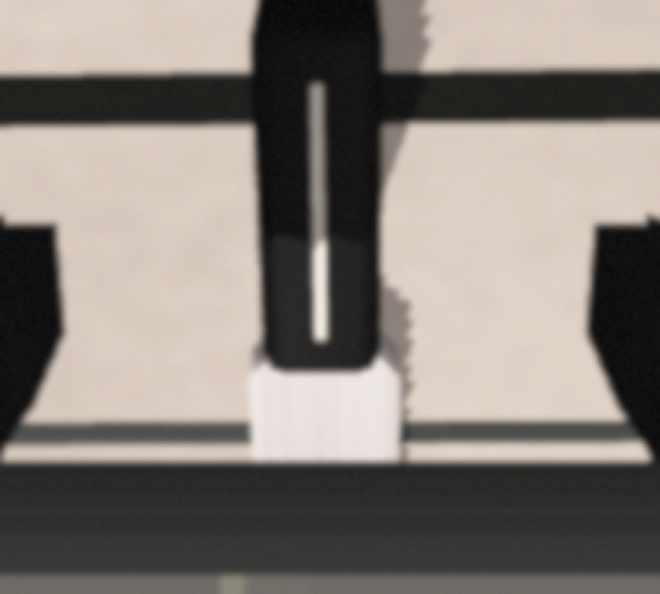

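```bash
cat > m10.py <<'E'
from h import *
v=np.load('fit0.npy').copy();p=np.load('w10.npz');W=p['W']
k=3.3
z=lambda x,y:(x/k+220-.35,y/k+180-.35)
for yaw in (v[2],.28):
  v[2]=yaw
  for n,uv,o in [('line top',z(316.5,84),.05),('line bot',z(321,341),.05),('plateL',z(250,385),.014),('plateR',z(401,385),.014),('plateL2',z(252,455),.014),('plateR2',z(401,455),.014)]:
    print(n,onface(p,W,uv,o,v).round(1))
E
python3 m10.py
```

```text
line top [-26.6  19.3]
line bot [24.4 19.9]
plateL [63.3  3.5]
plateR [63.2 37.7]
plateL2 [83.4  3.4]
plateR2 [83.3 38.2]
line top [-26.4  19.8]
line bot [24.5 19.9]
plateL [63.3  2.9]
plateR [63.5 37. ]
plateL2 [83.4  2.6]
plateR2 [83.6 37.3]
```

Straight-on view: grip line at 19.85 mm, pointer plate centre at 19.95 mm. Last check is the loose items and the scene.

```bash
python3 - <<'E'
from h import *
p=read_camera('scene'); save(p,'sceneF.png')
q=read_camera('top')
for l in('lamp','carton','strip'): print(l,[np.round(d['position'],4).tolist() for P in(p,q) for d in pinpoint(l,P)[:1]])
a=cv2.imread('pics/sceneF.png');b=cv2.imread('pics/scene0.png')
im=np.vstack([b[90:350,220:420],a[90:350,220:420]]) 
cv2.imwrite('pics/cmp.png',cv2.resize(np.hstack([b[90:350,230:400],a[90:350,230:400]]),None,fx=2.2,fy=2.2,interpolation=cv2.INTER_CUBIC))
E
```

```text
lamp [[0.4334, 0.4126, 0.0058], [0.4339, 0.416, -0.0001]]
carton [[0.6839, -0.25, -0.0021], [0.6867, -0.2475, 0.0012]]
strip [[0.4065, 0.0808, -0.0019], [0.5558, 0.0757, 0.0013]]
```

View pics/cmp.png

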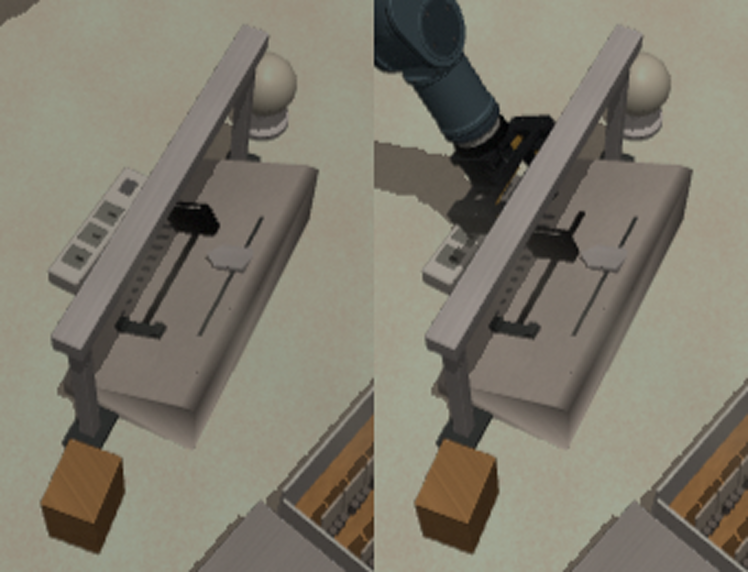

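Before (left) and after (right): lamp, carton, strip and pointer are where they were. The grip now faces the pointer and the gripper is clear of it. Handing in.

```bash
python3 -c "
from workcell import *
print(hand_in())"
```

```text
the job is handed in; nothing more can be done
None
```

I slid the dimmer grip to the off stop, slid it back until it was level with the pointer tip, released it and handed the job in. The last clock reading was 14.2 s, against the 48 s limit.

- **Off stop:** the force along the track rose to about 14.5 N with no further motion. The wrist picture showed the grip flush with the lugs.
- **Alignment:** after release I backed off about 60 mm and looked straight on. The grip's centre line read 19.85 mm along the track and the pointer plate's centre 19.95 mm.
- **Surroundings:** the lamp and carton positions agree with the start within the network error, and a before/after picture shows the pointer unmoved. The gripper was clear of everything.

**Checks that disagreed:**
- My first console yaw (0.267) did not match the direction the slide actually took (about 0.28). With the first value the same picture reads about 1 mm off level. I used 0.28 because it makes the grip line and the plate edges parallel to the track axes.
- The arm read about -91.9 mm at the off stop, where -90 was expected. I trusted the direct camera comparison of grip and pointer instead.
- One final top-camera reading of the strip was a false detection on the console. The scene camera showed the strip unmoved.

The arm also ran close to its limits on joints 4 and 6 at times; no reading I took was outside the range.

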